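# Hold in the cut-out reset of a violin maker's bending iron

### The job

The overheat cut-out of the unplugged bending iron has tripped and I want to check its contacts with the meter while the reset button is held in. Swing the small steel cover on top of the iron's housing well clear of the reset hole, take the all-steel pin punch out of the wooden tool block, and push its thin pin down the hole until the button at the bottom is fully in. Keep it there: the program finishes while still holding, with the punch gripped upright and the button fully down; leave the other tools in the block and everything else on the bench where they are.

Things in the scene. Friction and masses are not known exactly. Their poses are not given: they have to be found in the camera images.
- iron: rib-bending iron, fixed, cold: grey housing 120 (x) x 110 (y) x 95 mm on a 165 x 150 x 12 mm plate, its flat top 107 mm above the bench; a teardrop aluminium pipe 48 mm wide sticks out level from the -y side, to y = -218 mm, its top 91 mm above the bench. Origin on the bench under the housing's middle; z up, x about away from the robot, turning with the iron.
- reset_hole (a point): centre of the reset hole's mouth, in the plane of the housing's top face (a round vertical hole 14 mm across, 4 mm on the robot's side of the housing's middle); same axes as iron. At the bottom of it, 22 mm below the top face, stands the reset button, 12 mm across, flat on top, filling most of the hole.
- reset (a joint): travel of the reset button, m: 0 = out, 0.005 = fully in at its stop (its top then 27 mm below the housing's top face). It sinks straight down against a spring: starts to move at about 2.5 N, takes about 7 N to be fully in, springs back when let go.
- cover (a joint): angle of the swing cover over the hole, rad: 0 to 0.2 at the start (hole covered), clear of the hole from 0.95 on, stop at 1.75. A level steel strip 26 mm wide, 2.5 mm thick; at 0 it points from its pivot along the iron's -x, and turns counter-clockwise seen from above as the value grows (the peg goes to the iron's -y). Moves lightly (under 1 N at the peg) and stays where left.
- cover_pivot (a point): the cover's pivot axis (vertical), on the cover's upper side, 3.5 mm above the housing's top face; 26 mm from the hole's centre towards the iron's +x
- cover_peg (a point): top centre of the thumb peg that stands on the cover's free end: round, upright, 8 mm across, 15 mm tall, 42 mm from the pivot axis, its top 18.5 mm above the housing's top face
- tool_block: light wooden tool block, fixed: 62 (x) x 252 (y) x 65 mm high. Origin on the bench under its middle, z up. Four holes 9 mm across, 56 mm deep, in one row along its y at -93, -31, +31 and +93 mm; in each stands one tool, blade down, its shoulder resting on the block's top; which tool stands where changes.
- punch_grip (a point): the pin punch, loose, about 0.11 kg, upright in the block: all plain steel, an octagonal body 14 mm across flats, 80 mm long (slimmest tool, no separate handle; flats square to the block), below it a round pin 6 mm across, 50 mm long, flat-ended. This point is the body's middle: 40 mm above the block's top while standing, 90 mm above the pin's tip. z runs from pin to head.
- punch_tip (a point): end of the punch's pin, on its axis (hidden in the block at the start)
- awl_mid (a point): bystander in the block: awl with a brass ferrule and a pear-shaped dark wooden handle up to 34 mm across, 74 mm above the block; point half-way up
- gouge_mid (a point): bystander in the block: gouge with a brass ferrule and a waisted wooden handle up to 28 mm across, 120 mm above the block (the tallest); point half-way up
- driver_mid (a point): bystander in the block: screwdriver with a black handle 26 mm across, 90 mm above the block; point half-way up
- meter_mid (a point): bystander: black multimeter lying flat on the bench, 150 x 75 x 34 mm; its centre
- glue_mid (a point): bystander: white glue bottle standing on the bench, 52 mm across, 130 mm tall; its centre
- plane_mid (a point): bystander: small brass finger plane on the bench, 52 x 24 mm, 35 mm high; a point near its centre
- clamp_mid (a point): bystander: wooden spool clamp standing on the bench, 32 mm across, 95 mm tall; point near its middle

How it is judged:
By the outcome, as a careful person would: the job done as asked, in the order asked, and still so for the second after the job is handed in, while the arm keeps its last pose, push and grip.
It also fails if it takes over 54 s, if anything falls off the work surface, if the arm or the gripper's body presses on something with over 40 N, if the wrist force passes 120 N, or if a joint passes its speed limit or range.

### The arm

A 6-joint arm with a two-finger parallel gripper is mounted at the origin on the work surface. World frame = base frame: x ahead of the robot, y to its left, z up, the work surface at z = 0. Lengths are in mm, angles in rad, forces in N, time in s.
With the tool pointing down it reaches from about 350 to 975 mm from the base axis. Payload 7.1 kg.
Tool frame: the origin (TCP) lies on the front face of the gripper's body, between the roots of the fingers; the fingertips stand 80 mm ahead of it and the grasp point (between the pads) lies 61 mm ahead of it (env.tips_ahead is the distance from the TCP to the fingertips, in mm); z points along the fingers, y is the line along which they close (so a half turn about z gives the same grasp; the last joint's range is limited). The gripper opens to 88 mm and grips with 3 to 60 N. Pads are 20 mm wide; open, the fingers measure 115 mm over their backs; the gripper's body (75 mm by 178 mm) begins 61 mm behind the grasp point.
Start: joints at [1.24, 0.423, 1.63, -0, 1.089, -0.019], TCP at [191.701, 594.858, 302.675] pointing down, gripper open.
Joint ranges: [-3, 3], [-0.9, 2.11], [0.09, 2.58], [-1.31, 4.45], [0.11, 2.69], [-2.54, 2.54]. Speed limits (rad/s): [2.39, 2.39, 3.01, 3.14, 3.14, 3.14].

### API

Orientations are given as a unit quaternion [x, y, z, w].
In Python, from station import env, set_gripper, viewer, workorder gives the robot as it stands. Calls block until the motion is done:
- env.reach(position, orientation): joint-space move of the TCP to a pose.
- env.move_l(position, rot=None, rate=150, f_stop=None): straight line of the TCP; rot=None keeps the orientation; rate is the mean speed in mm/s. With f_stop (N) it stops when the force on the tool has changed by that much, and returns True; else False.
- env.move_joints(angles): joint-space move.
- set_gripper(opening): finger opening in mm; the grip force is fixed at half the most; returns when the fingers have stopped.
- env.hold(seconds).
- env.ik(position, orientation): joint angles nearest the present ones, or None.
- env.read_state(): the state.
- viewer.camera(name): name is "side" or "top" or "wrist"; returns the picture (480x640x3 uint8, blue, green, red); there is no depth.
- viewer.camera_params(name): a dict with "fx", "fy", "cx", "cy" (pixels), "pose" (4x4, takes a point from camera to world coordinates); the wrist camera has in their place "tool_from_camera" (4x4, takes a point from camera to tool coordinates, whose origin is the TCP and whose axes are the flange's). Camera axes: x right, y up, looking along -z (the intrinsics and any distortion apply to the point x, -y, -z); pixel columns grow to the right and rows downward; lengths in mm; the calibration is good to about 2 mm. A picture is of the moment at which its call begins: read the wrist's pose just before it. camera_params takes no time and is no camera call.
A pose or a line that the arm cannot do raises env.IKError and nothing moves.
- workorder.sign_off(): hands the job in; it is judged then, once.
The state is a dict: "time_s": time; "qpos": joint angles; "dq": joint speeds; "tau": joint torques, N m; "tool_pos": TCP position; "orientation": TCP orientation; "force": force on the tool from outside, world axes, zero at the start; "wrist_torque": the same for the moment, N m; "width": finger opening in mm; "grip_force": force on a finger pad.
Only numpy, scipy, OpenCV 4.12 (cv2) and the standard library are available. Lean on these libraries where they do the work, as an engineer would, in place of code of your own. Each camera call takes 0.05 s, during which the arm holds its last target. There are 200 camera calls.

## Working session

There is one attempt and no reset: what is moved stays moved. The work goes in short steps, each a Python script; the robot and the scene stay as the last script left them, time stands still between calls to the robot, and variables do not carry over. Pictures are saved under pics/ and viewed, at most 10 in all, crops included, and the job is handed in when it is done.

```bash
ls; mkdir -p pics; python3 - <<'E'
from station import env, viewer
import cv2, numpy as np
print(env.read_state()['time_s'])
for n in ("top","side"):
    cv2.imwrite(f"pics/{n}0.png", viewer.camera(n)); p=viewer.camera_params(n); print({k:(np.round(v,3).tolist()) for k,v in p.items()})
print({k:np.round(v,3).tolist() for k,v in viewer.camera_params("wrist").items()}, env.read_state())
E
```

```text
pics
0.0
{'fx': 444.387, 'fy': 444.387, 'cx': 321.161, 'cy': 243.653, 'pose': [[0.001, 0.998, -0.064, 539.434], [-1.0, 0.001, -0.012, 63.394], [-0.012, 0.064, 0.998, 833.978], [0.0, 0.0, 0.0, 1.0]]}
{'fx': 455.36, 'fy': 455.36, 'cx': 317.401, 'cy': 234.624, 'pose': [[0.948, 0.171, -0.267, 402.541], [-0.317, 0.545, -0.777, -561.663], [0.013, 0.821, 0.571, 551.522], [0.0, 0.0, 0.0, 1.0]]}
{'fx': 353.219, 'fy': 353.219, 'cx': 315.741, 'cy': 240.436, 'tool_from_camera': [[-0.0, 0.966, 0.259, 70.104], [1.0, 0.0, 0.0, 0.815], [0.0, 0.259, -0.966, -82.847], [0.0, 0.0, 0.0, 1.0]]} {'time_s': 0.1, 'qpos': array([ 1.24000073e+00,  4.23767584e-01,  1.63062328e+00, -1.39551044e-05,
        1.08863332e+00, -1.89857419e-02]), 'dq': array([-0.00074054, -0.00313395, -0.00022187, -0.00020284,  0.00035363,
        0.00193344]), 'tau': array([-3.68815527e-04, -5.45616961e+01, -2.74324805e+01,  6.44717412e-02,
        1.88897923e-02, -5.51355288e-05]), 'tool_pos': array([191.57559407, 594.48569736, 301.97357761]), 'orientation': array([ 1.55270876e-01,  9.87871673e-01, -7.05923813e-04, -1.18458343e-04]), 'force': array([-0.13236351,  0.58823561,  0.94165937]), 'wrist_torque': array([-0.02708757, -0.04903445,  0.00477097]), 'grip_force': 0.0, 'width': 87.94270424107691}
```

View pics/top0.png

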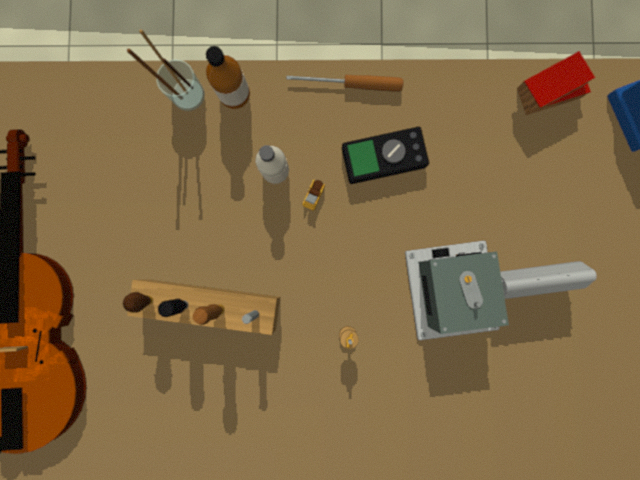

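View pics/side0.png

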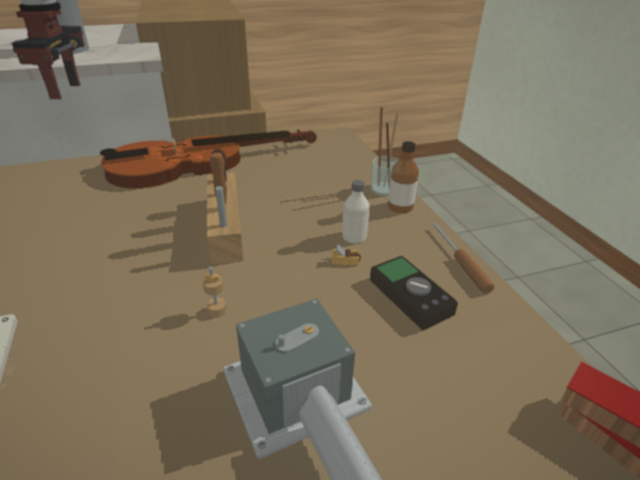

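The top view shows the punch in the block's right-hand hole (base ≈(258,313), head ≈(246,321)). The iron's cover pivot is at ≈(467,279) and its peg at ≈(476,303). In the side view the cover lies over the hole. I'll take wrist close-ups of the iron and then of the block.

```bash
cat > h.py <<'E'
import numpy as np, cv2
from scipy.spatial.transform import Rotation as R
from station import env, set_gripper, viewer, workorder
def quat(yaw):  # tool down; tool x = -(cos,sin)yaw, tool y = (-sin,cos)yaw
    return (R.from_euler('z',yaw)*R.from_matrix(np.diag([-1.,1,-1]))).as_quat()
def ray(n,uv,T=None):
    p=viewer.camera_params(n); T=p['pose'] if T is None else T
    d=np.array([(uv[0]-p['cx'])/p['fx'],-(uv[1]-p['cy'])/p['fy'],-1.])
    T=np.array(T); return T[:3,3],T[:3,:3]@d
def onplane(n,uv,z,T=None):
    o,d=ray(n,uv,T); return o+d*(z-o[2])/d[2]
def wristT():
    s=env.read_state(); T=np.eye(4); T[:3,:3]=R.from_quat(s['orientation']).as_matrix(); T[:3,3]=s['tool_pos']
    return T@np.array(viewer.camera_params('wrist')['tool_from_camera'])
def snap(name):
    T=wristT(); im=viewer.camera('wrist'); cv2.imwrite(f'pics/{name}.png',im); np.save(f'pics/{name}.npy',T); return im,T
E
python3 - <<'E'
from h import *
f=lambda uv,z: np.round(onplane('top',uv,z),1)
print('pivot',f((467,279),110.5),'peg',f((476,303),125.5),'punchbase',f((257,314),65),'head',f((246,321),145))
print('block',[f(c,65) for c in((133,281),(279,297),(274,333))])
pv=f((469,290),107); pb=(f((257,314),65)+f((246,321),145))/2
env.reach([pv[0],pv[1],107+200],quat(0.15)); env.hold(.2); snap('iron1'); print(env.read_state()['time_s'])
E
```

```text
pivot [ 528.4 -163.8  110.5] peg [ 490.9 -172.5  125.5] punchbase [467.1 182.9  65. ] head [463.9 187.3 145. ]
block [array([523.3, 398.8,  65. ]), array([496.2, 145.2,  65. ]), array([434.8, 153.3,  65. ])]
3.2583
```

View pics/iron1.png

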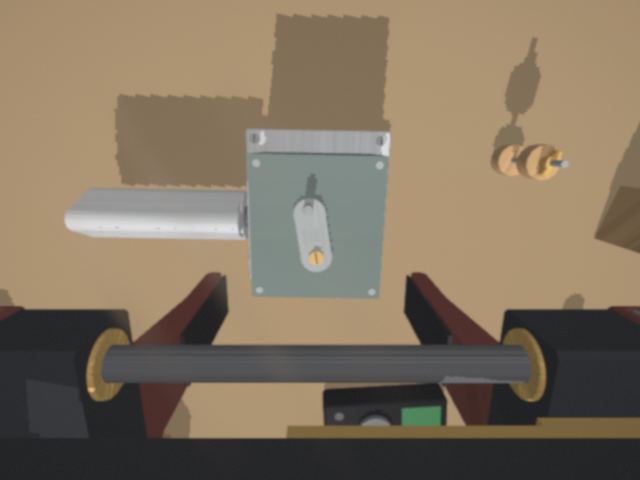

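The wrist view shows the housing's top face with corners ≈(247,153), (386,153), (381,298), (251,297). The pivot screw is at ≈(316,258) and the peg at ≈(308,208). I'll compute the positions from these, with the colour mask giving the peg and screw.

```bash
python3 - <<'E'
from h import *
im=cv2.imread('pics/iron1.png'); T=np.load('pics/iron1.npy')
hsv=cv2.cvtColor(im,cv2.COLOR_BGR2HSV)
m=((hsv[...,0]>60)&(hsv[...,0]<100)&(hsv[...,1]>18)).astype('uint8'); m[:130]=0;m[310:]=0;m[:,:230]=0;m[:,400:]=0
m=cv2.morphologyEx(m,cv2.MORPH_OPEN,np.ones((3,3)))
c=max(cv2.findContours(m,0,1)[0],key=cv2.contourArea); c=cv2.convexHull(c)
q=cv2.approxPolyDP(c,8,True)[:,0]; print(q.tolist())
w=np.array([onplane('wrist',p,107,T) for p in q]); print(w.round(1).tolist(), w.mean(0))
o=((hsv[...,0]>10)&(hsv[...,0]<28)&(hsv[...,1]>150)).astype('uint8')[240:280,295:340]
ys,xs=np.nonzero(o); s=(xs.mean()+295,ys.mean()+240); print('screw',s,onplane('wrist',s,113,T))
print('peg',onplane('wrist',(308,210),125.5,T), onplane('top',(476,303),125.5))
cv2.imwrite('pics/crop1.png',cv2.resize(im[140:310,235:400],None,fx=3.5,fy=3.5,interpolation=2))
E
```

```text
[[386, 157], [377, 287], [263, 294], [253, 284], [250, 168], [294, 154]]
[[441.8, -121.9, 107.0], [549.7, -107.7, 107.0], [570.8, -203.9, 107.0], [562.9, -213.4, 107.0], [466.1, -225.9, 107.0], [450.3, -193.1, 107.0]] [ 506.94872235 -177.64285029  107.        ]
screw (np.float64(nan), np.float64(nan)) [nan nan nan]
peg [ 488.995015   -176.08403776  125.5       ] [ 490.85997685 -172.46489384  125.5       ]<stdin>:10: RuntimeWarning: Mean of empty slice.
  ret = ret.dtype.type(ret / rcount)
```

View pics/crop1.png

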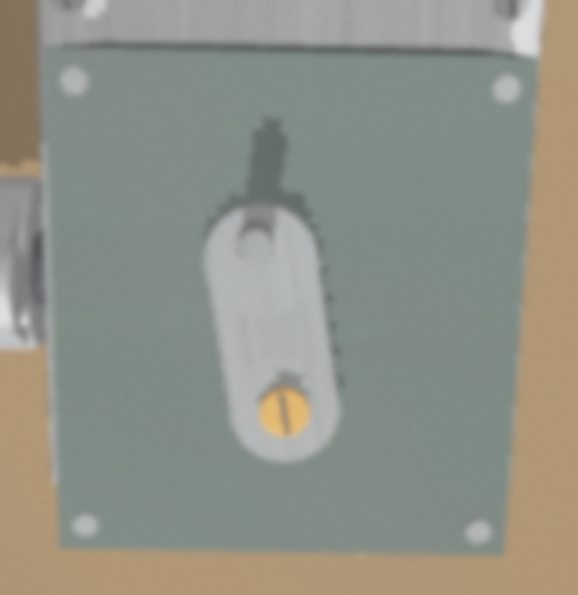

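The crop (scale 3.5) shows the top-face corners at (43,46), (537,56), (503,553), (60,547), the peg top at (255,243) and the pivot screw at (285,412). Next I cage the peg between the fingers and swing the cover.

```bash
python3 - <<'E'
from h import *
T=np.load('pics/iron1.npy'); P=lambda c,z: onplane('wrist',(c[0]/3.5+235-.4,c[1]/3.5+140-.4),z,T)
w=np.array([P(c,107) for c in((43,46),(537,56),(503,553),(60,547))])
v=(w[2]+w[3]-w[0]-w[1])[:2]/2; u=(w[1]+w[2]-w[0]-w[3])[:2]/2
print('len',np.hypot(*v),np.hypot(*u),'yaw',np.arctan2(v[1],v[0]),np.arctan2(-u[0],u[1]))
yaw=(np.arctan2(v[1],v[0])+np.arctan2(-u[0],u[1]))/2
c=w.mean(0); x=np.array([np.cos(yaw),np.sin(yaw)])
pv=P((285,412),112)[:2]; peg=P((255,243),125.5)[:2]
print('centre',c,'yaw',yaw,'hole est: from centre',c[:2]-4*x,'from pivot',pv-26*x,'peg r',np.hypot(*(peg-pv)))
d=peg-pv; a=np.arctan2(-d[1],-d[0])-yaw; print('cover',a,'peg',peg)
np.save('iron.npy',np.r_[(c[:2]-4*x+pv-26*x)/2,yaw])
pvm=(c[:2]-4*x+pv-26*x)/2+26*x
th=lambda b: pvm-42*np.array([np.cos(yaw+b),np.sin(yaw+b)])
print('peg model',th(a))
set_gripper(30)
zt=107+7+env.tips_ahead
off=peg-th(a)
s=th(a)+off/2
env.move_l([*s,zt+40],rot=quat(yaw+a)); env.move_l([*s,zt],rate=80,f_stop=8)
print(env.read_state()['tool_pos'],env.read_state()['force'])
for b in np.linspace(a,1.5,7)[1:]:
    print(env.move_l([*th(b),zt],rot=quat(yaw+b),rate=70,f_stop=15),end=' ')
p=th(1.5); env.move_l([*p,zt+60],rate=150)
h=np.load('iron.npy'); env.move_l([*h[:2],107+190],rot=quat(yaw)); env.hold(.2); snap('iron2'); print(env.read_state()['time_s'])
E
```

```text
len 120.00231390932684 109.73791854913743 yaw 0.13380674093444037 0.13310135479226953
centre [ 507.1694484  -166.99720237  107.        ] yaw 0.13345404786335496 hole est: from centre [ 503.20501554 -167.52943543] from pivot [ 503.74595808 -167.24263306] peg r 43.14151099821954
cover 0.16812561286368505 peg [ 488.32030288 -176.59739567]
peg model [ 489.13982447 -176.40173504]
[ 488.91886455 -176.52413205  194.04591593] [-0.46283656 -0.06241119 -0.01251729]
False Traceback (most recent call last):
  File "<stdin>", line 22, in <module>
station.IKError: the arm cannot follow that straight line within its joint ranges
```

```bash
python3 - <<'E'
from h import *
s=env.read_state(); print(s['time_s'],s['qpos'],s['tool_pos'])
for y in np.arange(-1.5,2.2,.2):
    q=env.ik(s['tool_pos'],quat(y)); print(round(y,1),None if q is None else q[5].round(2),end='; ')
E
```

```text
5.9417 [-3.81639364e-01  4.38245086e-01  1.91967360e+00  8.05759346e-05
  7.82845371e-01 -2.47254802e+00] [ 493.08733473 -185.04670121  194.46890389]
-1.5 -0.45; -1.3 -0.65; -1.1 -0.85; -0.9 -1.05; -0.7 -1.25; -0.5 -1.45; -0.3 -1.65; -0.1 -1.85; 0.1 -2.05; 0.3 -2.25; 0.5 -2.45; 0.7 None; 0.9 None; 1.1 None; 1.3 None; 1.5 None; 1.7 None; 1.9 2.43; 2.1 2.23;
```

```bash
python3 - <<'E'
from h import *
hx,hy,yaw=np.load('iron.npy'); x=np.array([np.cos(yaw),np.sin(yaw)]); pv=np.array([hx,hy])+26*x
th=lambda b: pv-42*np.array([np.cos(yaw+b),np.sin(yaw+b)])
zt=107+7+env.tips_ahead; Q=lambda b: quat(yaw+b-np.pi)
p=env.read_state()['tool_pos']; env.move_l([p[0],p[1],zt+40])
b=0.26
env.reach([*th(b),zt+40],Q(b)); env.move_l([*th(b),zt],rate=80,f_stop=8); set_gripper(16); print(env.read_state()['force'],env.read_state()['width'])
for b in np.linspace(b,1.5,6)[1:]:
    print(env.move_l([*th(b),zt],rot=Q(b),rate=70,f_stop=15),end=' ')
print(env.read_state()['force'])
env.move_l([*th(1.5),zt+50],rate=150); set_gripper(88)
env.reach([hx,hy,107+190],quat(yaw)); env.hold(.2); snap('iron2'); print(env.read_state()['time_s'])
E
```

```text
[-0.82767725  0.19050907 -0.22523466] 16.379570648246485
False False False False False [-0.10624677 -0.60668644 -1.05181561]
15.5417
```

View pics/iron2.png

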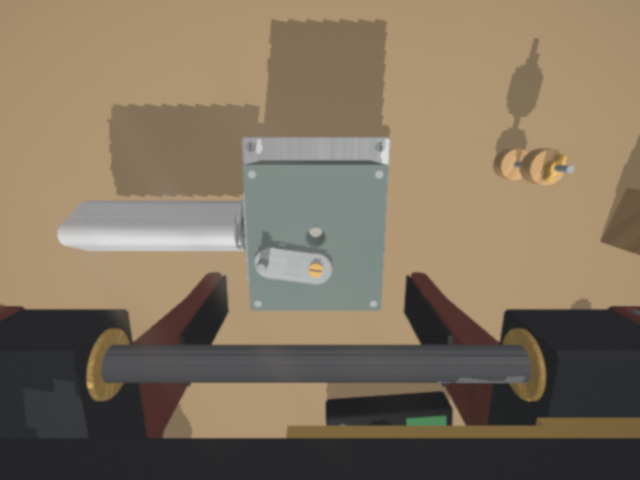

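The cover now lies to the −y side and the hole is open at ≈(315,234). Next is a close look at the punch.

```bash
python3 - <<'E'
from h import *
im=cv2.imread('pics/iron2.png'); T=np.load('pics/iron2.npy')
g=im[222:248,302:330].astype(float).mean(2); hx,hy,yaw=np.load('iron.npy')
hsv=cv2.cvtColor(im,cv2.COLOR_BGR2HSV)[222:248,302:330]
m=(hsv[...,1]<25)|(g<85); ys,xs=np.nonzero(m); uv=((xs.min()+xs.max())/2+302,(ys.min()+ys.max())/2+222)
print('hole',uv,m.sum(),np.ptp(xs),np.ptp(ys),onplane('wrist',uv,107,T),'prior',hx,hy)
env.reach([466,184,340],quat(-0.11-np.pi/2)); env.hold(.2); snap('punch1'); print(env.read_state()['time_s'])
E
```

```text
hole (np.float64(315.5), np.float64(234.5)) 728 27 25 [ 501.90045325 -167.37752607  107.        ] prior 503.47548680674316 -167.3860342444086
17.9417
```

View pics/punch1.png

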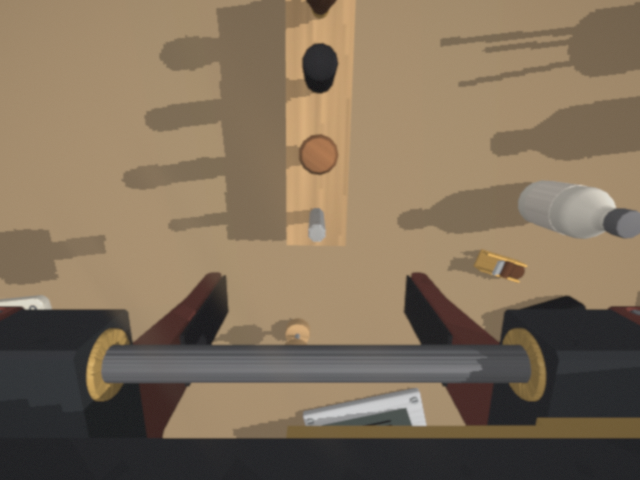

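The wrist view shows the punch with its head centre at ≈(317,232) and its base at ≈(317,211). The gouge top is at (318,155), and the block edges run nearly vertical at x≈287 and 345–356. Next I grasp it, lift it and take one look over the hole.

```bash
python3 - <<'E'
from h import *
T=np.load('pics/punch1.npy'); P=lambda u,z: onplane('wrist',u,z,T)[:2]
L=P((287,0),65)-P((287,243),65); Rr=P((356,0),65)-P((345,243),65)
yw=[np.arctan2(-d[0],d[1]) for d in (L,Rr)]; print('block yaw',yw, 'width',P((287,243),65)-P((345,243),65))
t=np.mean(yw); h=P((317,232),145); b=P((317,210),65)
e=(P((287,245),65)+P((345,245),65))/2+33*np.array([-np.sin(t),np.cos(t)])
print('head',h,'base',b,'from block end',e)
im=cv2.imread('pics/iron2.png'); c=cv2.resize(im[215:285,250:350],None,fx=6,fy=6,interpolation=2); cv2.imwrite('pics/crop2.png',c)
E
```

```text
block yaw [np.float64(-0.13188769216308846), np.float64(-0.1329580589307816)] width [-60.57402173   6.74071693]
head [468.21317356 187.368422  ] base [468.90718397 191.07937631] from block end [468.13112711 186.85504535]
```

View pics/crop2.png

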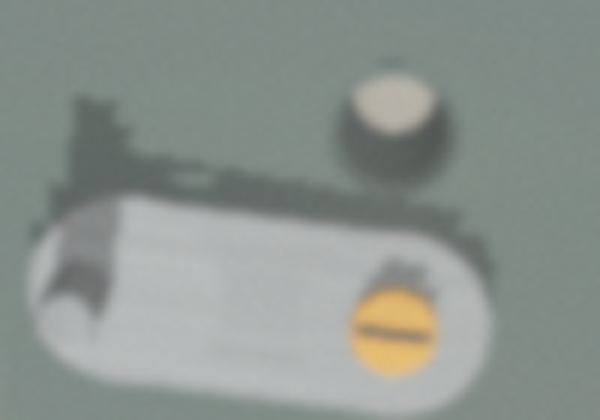

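The crop (scale 6) shows the hole centre at (396,128), i.e. image (316,236), with the cover fully clear of it.

```bash
python3 - <<'E'
from h import *
T=np.load('pics/iron2.npy'); hw=onplane('wrist',(250+396/6-.4,215+128/6-.4),107,T); pw=onplane('wrist',(250+395/6-.4,215+330/6-.4),112,T)
print('hole',hw,'pivot',pw, np.hypot(*(hw-pw)[:2])); old=np.load('iron.npy'); 
H=(hw[:2]+old[:2])/2; np.save('hole.npy',H); print(H)
Q=quat(-0.132-np.pi/2); g=[468.2,187.2]
set_gripper(60)
env.move_l([*g,230],rot=Q,rate=180); print(env.move_l([*g,166],rate=80,f_stop=10),env.read_state()['tool_pos'])
set_gripper(0); s=env.read_state(); print(s['width'],s['grip_force'],s['force'])
env.move_l([*g,250],rate=90); env.move_l([*g,310],rate=150)
env.reach([*H,107+151+25],Q); env.hold(.3); s=env.read_state(); print(s['width'],s['force'],s['tool_pos'],s['time_s']); im,T=snap('hold1')
cv2.imwrite('pics/crop3.png',cv2.resize(im[120:320,220:420],None,fx=3,fy=3,interpolation=2))
E
```

```text
hole [ 503.05654014 -167.14329615  107.        ] pivot [ 529.44458022 -163.76229738  112.        ] 26.60375560206816
[ 503.26601347 -167.2646652 ]
False [468.47652312 187.28704152 166.30935382]
13.587982432022159 29.99940659618005 [ 0.02933838 -0.25330986  1.48200918]
13.791679528843286 [-0.1360273   0.95638664 -0.06452119] [ 503.50113749 -166.55327736  283.12163765] 24.325
```

View pics/crop3.png

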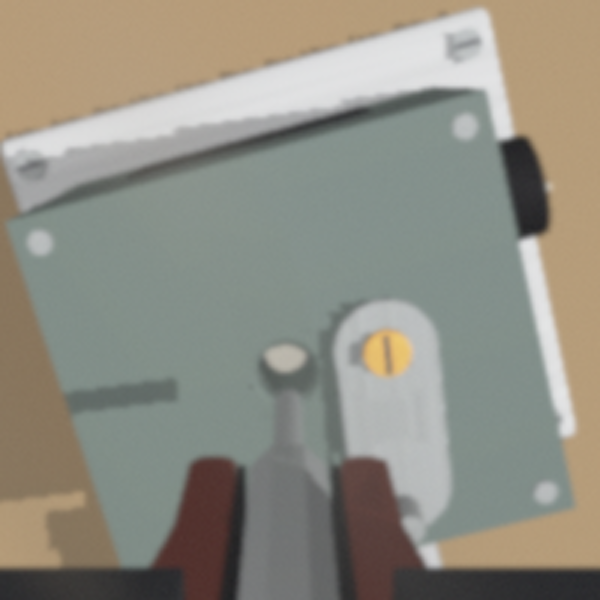

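The crop (scale 3) shows the punch upright in the grip, its tip at ≈(288,393), and the hole at ≈(286,370). I'll compute the tip offset, correct for it and push.

```bash
python3 - <<'E'
from h import *
T=np.load('pics/hold1.npy'); P=lambda c,z: onplane('wrist',(220+c[0]/3-.3,120+c[1]/3-.3),z,T)
s=env.read_state()['tool_pos']
print('tip',P((288,393),s[2]-151),'tcp',s,'hole',P((286,370),107),'pivot',P((388,353),112),'stored',np.load('hole.npy'))
E
```

```text
tip [ 504.3454424  -165.40413456  132.11246599] tcp [ 503.439302   -166.67351475  283.11246599] hole [ 503.66261958 -166.76791461  107.        ] pivot [ 529.4606343  -164.37963552  112.        ] stored [ 503.26601347 -167.2646652 ]
```

```bash
python3 - <<'E'
from h import *
g=[502.8,-167.8]
env.move_l([*g,266],rate=60); f0=env.read_state()['force']
r=env.move_l([*g,240],rate=40,f_stop=6); s=env.read_state(); print(r,s['tool_pos'],s['force']-f0)
if not r:
    r=env.move_l([*g,226],rate=12,f_stop=14); s=env.read_state(); print(r,s['tool_pos'],s['force']-f0,s['wrist_torque'])
    env.hold(.5); s=env.read_state(); print(s['tool_pos'],s['force']-f0,s['width'],s['time_s'])
E
```

```text
False [ 502.90283629 -167.81945717  240.04586074] [0.86549203 0.47807152 0.79155308]
True [ 502.97340425 -167.85753402  230.75462918] [-1.93618824  0.51640524  9.74257049] [0.08026896 0.45481196 0.04458674]
[ 502.95913382 -167.86990049  230.79889303] [-0.03412719 -0.02437918  8.76983087] 13.803312516451477 26.925
```

```bash
python3 - <<'E'
from h import *
for k in range(4):
    s=env.read_state(); p=s['tool_pos']; r=env.move_l([502.9,-167.85,p[2]-0.5-0.3*k],rate=5,f_stop=9); env.hold(.4); s=env.read_state(); print(r,s['tool_pos'],s['force'],s['width'],s['time_s'])
    if s['force'][2]>14: break
im,T=snap('final'); cv2.imwrite('pics/crop4.png',cv2.resize(im[120:320,220:420],None,fx=3,fy=3,interpolation=2))
E
```

```text
False [ 503.05720192 -167.90325617  230.80103565] [-1.8628394   0.40415073  7.42680854] 13.52577696179954 27.575
False [ 503.07600303 -167.8876617   230.71570804] [-3.28078723  1.29695856  9.45856054] 13.54490311534299 28.225
False [ 503.11179579 -167.92540275  230.63221499] [-3.36927901  0.61670252 12.10356056] 13.836065826094604 28.875
False [ 503.17592079 -167.95144298  230.55938231] [-4.3834581   1.02628417 14.7693279 ] 13.779150736637344 29.525
```

View pics/crop4.png

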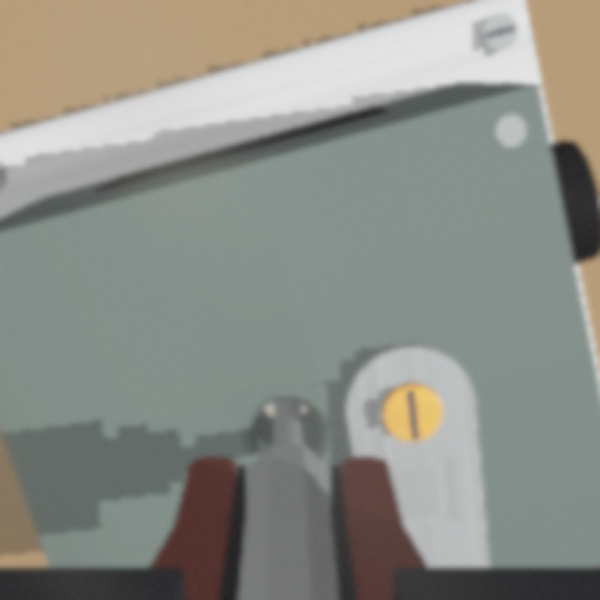

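The pin sits centred in the hole at about (288,430) in the crop. Force now climbs steeply (about 15 N) with almost no further travel, so the button is on its stop.

```bash
python3 - <<'E'
from h import *
print(workorder.sign_off(), env.read_state()['time_s'])
E
```

```text
the job is handed in; nothing more can be done
the job is handed in; nothing more can be done
```

The job is handed in: the cover is swung clear, and the arm is holding the punch upright in the reset hole with the button on its stop under about 15 N, at about 30 s on the clock.

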